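# Start the egg timer for a soft-boiled egg

### The job

Start the blue egg timer for a soft-boiled egg by pressing its controls in this order: first push down the raised, white-dotted half of the black rocker until the timer is switched fully on, then press the yellow key fully down so that it stays down, and then press the green button fully down and let it spring back up. Leave the red key unpressed, and leave the caddy, jar and egg cups standing where they are; nothing is to be picked up.

Things in the scene. Friction and masses are not known exactly. Their poses are not given: they have to be found in the camera images.
- timer: faded blue block 170 (x) x 120 (y) x 40 mm high, fixed on the aluminium sill (sill top z = 0.02). Origin: centre of its underside, z up. A grey flush display is at its +x end, away from the robot. Black rocker, yellow, red and green keys stand on its top, centred at the corners of a 60 (x) x 50 (y) mm rectangle centred at timer x = -20 mm; which corner is whose varies, see their points.
- rocker (a joint): black V-shaped rocker, 40 mm long (timer x), 24 wide, pivot 9 mm above the panel. 0 rad = off: near half level, far half (timer +x, white dot) slopes up, its end 8 mm above the pivot. Pushing the far half down tips it; 0.4 = on, far half level, at a firm stop. No spring, stays where left; 2 to 3 N near the end of the raised half moves it.
- rocker_push (a point): where to push: on the top face of the rocker's raised far half, 16 mm from the pivot, 4 mm short of its end (the end stands 1.6 mm higher). Moves with the rocker and sinks 6 mm as it tips from off to on. Take the timer's yaw for directions.
- yellow_key (a joint): round yellow push key, 30 mm across, in a grey ring 38 mm across and 3 mm high; 0 m = up, grows as pressed, 0.008 = fully down at a firm stop. It slides under a push of 3 N, has no spring, and stays at the depth where it is left.
- yellow_top (a point): centre of the yellow key's top face; 14 mm above the panel when up, 6 mm when fully down; moves with the key.
- green_key (a joint): round green push key, 30 mm across, in a grey ring 38 mm across and 3 mm high; the start button. 0 m = up, grows as pressed, 0.008 = fully down at a firm stop. Sprung: 1 N starts it, about 4 N holds it fully down, and it springs back up when let go.
- green_top (a point): centre of the green button's top face; 14 mm above the panel when up; moves with the button.
- red_key (a joint): round red push key, 30 mm across, in a grey ring 38 mm across and 3 mm high; for hard eggs, to be left unpressed. 0 m = up, 0.008 = fully down; like the yellow key it would stay down.
- red_top (a point): centre of the red key's top face; 14 mm above the panel when up.
- caddy: loose dark green tin tea caddy with a brass flip catch, 73 x 88 x 102 mm high, standing on the sill; origin: centre of its underside. Leave alone.
- jar: loose squat hexagonal glass jar with a steel lid, 68 mm across, 76 mm high; origin: centre of its underside. Leave alone.
- cup_egg: loose white bone-china egg cup, 50 mm across, holding a brown egg, 82 mm high in all; origin: centre of its underside. Leave alone.
- cup_empty: loose white bone-china egg cup, empty, 50 mm across, 54 mm high; origin: centre of its underside. Leave alone.

How it is judged:
By the outcome, as a careful person would: the job done as asked, in the order asked, and still so for the second after the job is handed in, with the robot touching nothing.
It also fails if it takes over 45 s, if anything falls off the work surface, if the arm or the gripper's body presses on something with over 40 N, if the wrist force passes 120 N, or if a joint passes its speed limit or range.

### The arm

A 6-joint arm with a two-finger parallel gripper is mounted at the origin on the work surface. World frame = base frame: x ahead of the robot, y to its left, z up, the work surface at z = 0. Lengths are in m, angles in rad, forces in N, time in s.
With the tool pointing down it reaches from about 0.25 to 0.725 m from the base axis. Payload 4 kg.
Tool frame: the origin (TCP) lies on the centre line of the jaws, within the pads' length; the fingertips stand 22 mm ahead of it and the grasp point (between the pads) lies 3 mm ahead of it (bot.tip_reach is the distance from the TCP to the fingertips, in m); z points along the fingers, y is the line along which they close (so a half turn about z gives the same grasp; the last joint's range is limited). The gripper opens to 85 mm and grips with 20 to 120 N. Pads are 22 mm wide; open, the fingers measure 114 mm over their backs; the gripper's body (76 mm by 85 mm) begins 54 mm behind the grasp point. The pads swing forward as they close: fully open they stand 13 mm farther back than shut.
Start: joints at [1.11, 0.241, 0.005, 1.335, 0, 1.571], TCP at [0.222, 0.448, 0.225] pointing down, gripper open.
Joint ranges: [-2.72, 2.72], [-1.05, 1.87], [-1.09, 1.28], [-1.99, 2.15], [-1.42, 1.44], [-3.14, 3.14]. Speed limits (rad/s): [2.79, 2.79, 3.14, 3.14, 3.14, 3.14].

### API

Orientations are given as a unit quaternion [x, y, z, w].
In Python, from workcell import bot gives the robot as it stands. The module is installed in compiled form; this text tells all that it offers.
- The arm moves only by the tool apply_moves, never from a script. Its argument "commands" is a list of rows, each a list of 4 numbers: the shift along the tool's x, y, z scaled (see below), then the turn about the tool's z scaled (see below). In form: [[tx, ty, tz, roll], ...]. A call has exactly 5 rows; each row shifts and turns the commanded pose from where the row before left it, along the tool's axes as they then stand; what a row does not reach is not made up. The controller multiplies each number of a shift by 20 mm and each number of a turn by 60 degrees. A row lasts 1/12 s, in which the tool goes at most 41.7 mm and 7.16 degrees, less where a joint would pass 70% of its speed; a pose out of reach is approached as far as the arm can. A call with a number of a shift or a turn outside -1 to 1 is refused whole. A call with a gripper value outside its range is refused whole. "claw" is the closure, from 0 (fully open) to 1 (shut), set as the call begins (left out, the last holds). The fingers move at their own pace and stop on an object; the grip force is fixed at half the most. Time passes only in rows, so rows that do not move let the fingers close, or fill a call up. It gives the time, the measured TCP pose, the force, the opening and the grip force at its end, in the units of the state.
- bot.get_obs(): the state, without advancing time (a new reading comes with each control period).
- bot.camera(name): name is "scene" or "top" or "wrist"; returns a dict with "image" (420x560x3 uint8, blue, green, red), "camera_matrix" (3x3 intrinsics, pixels), "k1" (the pictures are not rectified: a ray, as slopes to the right and down, at radius r is drawn at 1 + k1 r^2 times it, then the intrinsics apply), "R" (3x3) and "t" (3): a world point X has camera coordinates R X + t. Camera axes: x right, y down, z forward; pixel columns grow to the right and rows downward; lengths in m; the calibration is good to about 2 mm. A picture is of the moment at which its call begins. There is no depth.
- bot.job_done(): hands the job in; it is judged then, once.
The state is a dict: "clock": time; "joint_pos": joint angles; "joint_vel": joint speeds; "tau": joint torques, N m; "eef_pos": TCP position; "tool_rot": TCP orientation; "ft_force": force on the tool from outside, world axes, zero at the start; "ft_torque": the same for the moment, N m; "grip_width": finger opening in m; "grasp_force": force on a finger pad.
Only numpy, scipy, OpenCV 4.12 (cv2) and the standard library are available. Lean on these libraries where they do the work, as an engineer would, in place of code of your own. Each camera call takes 0.05 s, during which the arm holds its last target. There are 200 camera calls.

## Working session

There is one attempt and no reset: what is moved stays moved. The work goes in short steps, Python scripts to look and compute and a tool call to move; the robot and the scene stay as the last step left them, time stands still between calls to the robot, and variables do not carry over. Pictures are saved under pics/ and viewed, at most 10 in all, crops included, and the job is handed in when it is done.

Besides the shell and the picture viewer there is one more tool, called after ">>>" as name(argument=value, ...), one argument or row to a line, values as JSON. apply_moves: Moves the arm, as the interface text tells. Shifts and turns lie within -1 to 1; 1 stands for 20 mm of shift or 60 degrees of turn. Its arguments: {"type":"object","properties":{"commands":{"type":"array","items":{"type":"array","items":{"type":"number","minimum":-1,"maximum":1}}},"claw":{"type":"number"}},"required":["commands"]}

```bash
mkdir -p pics; python3 - <<'E'
from workcell import bot
import cv2
o=bot.get_obs();print({k:o[k] for k in('clock','eef_pos','tool_rot','ft_force','grip_width')},bot.tip_reach)
for n in("top","scene"):
    c=bot.camera(n);cv2.imwrite(f"pics/{n}0.png",c["image"]);print(n,c["camera_matrix"],c["k1"],c["R"],c["t"])
E
```

```text
{'clock': 0.0, 'eef_pos': array([0.22203831, 0.44725283, 0.22361404]), 'tool_rot': array([ 2.28376684e-01,  9.73572272e-01, -1.03280606e-03, -2.34365720e-04]), 'ft_force': array([ 0.00807045,  0.07226469, -0.2635891 ]), 'grip_width': 0.0855063531151103} 0.022
top [[403.52334133   0.         276.68302156]
 [  0.         403.52334133 214.5676618 ]
 [  0.           0.           1.        ]] -0.061856253527829225 [[-0.029955   -0.99955028  0.00139288]
 [-0.98939332  0.0294524  -0.14224422]
 [ 0.14213923 -0.00563903 -0.98983061]] [0.0531602  0.58482462 0.8951079 ]
scene [[408.59738344   0.         289.9816448 ]
 [  0.         408.59738344 207.89874967]
 [  0.           0.           1.        ]] -0.11902195588649035 [[-0.76750356  0.64096254  0.01026233]
 [ 0.50459659  0.61393457 -0.60701451]
 [-0.39537396 -0.46070746 -0.79462448]] [ 0.43099599 -0.27602312  1.18393743]
```

View pics/top0.png

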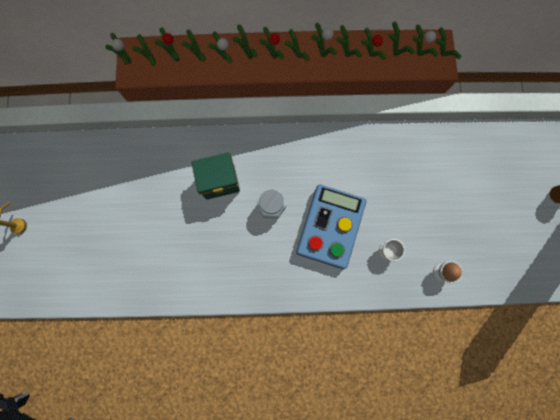

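View pics/scene0.png

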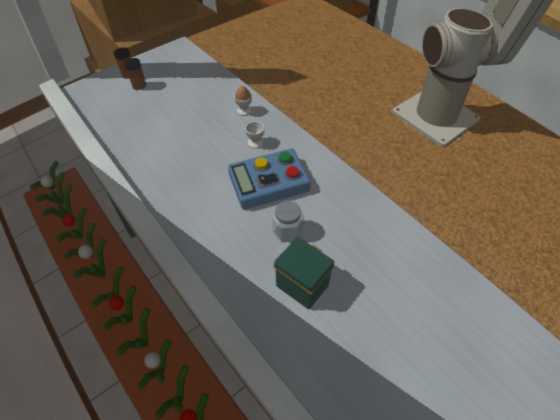

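The top view shows the timer at about (332,226), with the rocker at (322,217), yellow at (345,225), red at (316,243) and green at (337,250). The jar is at (271,204) and the empty cup at (393,250), so both are close to the timer.

```bash
cat > h.py <<'E'
import numpy as np, cv2
from workcell import bot
def ray(c,uv):
    K=c["camera_matrix"]
    p=cv2.undistortPoints(np.array([[uv]],float),K,np.array([c["k1"],0,0,0,0.]),).ravel() 
    d=(uv-K[:2,2])/[K[0,0],K[1,1]]; p=d.copy()
    for _ in range(20): p=d/(1+c["k1"]*(p@p))
    R=c["R"]; return -R.T@c["t"], R.T@np.r_[p,1]
def onz(c,uv,z):
    o,d=ray(c,np.array(uv,float)); return o+d*(z-o[2])/d[2]
def tri(a,b):
    A=0;B=0
    for o,d in(a,b):
        d=d/np.linalg.norm(d);P=np.eye(3)-np.outer(d,d);A=A+P;B=B+P@o
    return np.linalg.solve(A,B)
H={"yellow":(20,34),"green":(45,85),"red":(0,6),"blue":(98,125)}
def blob(im,col,roi,smin=140):
    h=cv2.cvtColor(im,cv2.COLOR_BGR2HSV);lo,hi=H[col]
    m=cv2.inRange(h,(lo,smin,60),(hi,255,255))
    if col=="red": m|=cv2.inRange(h,(174,smin,60),(179,255,255))
    k=np.zeros_like(m);x0,y0,x1,y1=roi;k[y0:y1,x0:x1]=m[y0:y1,x0:x1]
    n,l,s,ce=cv2.connectedComponentsWithStats(k);i=1+np.argmax(s[1:,4])
    return ce[i],s[i],(l==i).astype(np.uint8)
E
python3 - <<'E'
from h import *
T=bot.camera("top");S=bot.camera("scene")
rt=(290,175,375,275);rs=(220,140,315,210);P={}
for k in("yellow","green","red"):
    a,sa,_=blob(T["image"],k,rt);b,sb,_=blob(S["image"],k,rs)
    P[k]=tri(ray(T,a),ray(S,b));print(k,a,sa,b,sb,P[k].round(4),onz(T,a,.073).round(4),onz(S,b,.073).round(4))
_,s,m=blob(T["image"],"blue",rt,90)
c=max(cv2.findContours(m,0,1)[0],key=cv2.contourArea);r=cv2.minAreaRect(c);print(r)
q=[onz(T,p,.06) for p in cv2.boxPoints(r)];print(np.round(q,4))
cv2.imwrite("pics/crop.png",np.hstack([cv2.resize(T["image"][180:275,290:375],None,fx=4.4,fy=4.4),cv2.resize(S["image"][140:235,225:310],None,fx=4.4,fy=4.4)]))
E
```

```text
yellow [344.21481481 224.12592593] [338 218  13  13 135] [260.48571429 163.1047619 ] [255 158  12  11 105] [ 0.5565 -0.1161  0.0652] [ 0.5555 -0.1147  0.073 ] [ 0.5607 -0.1099  0.073 ]
green [336.734375 249.703125] [330 244  14  13 128] [284.36708861 156.13924051] [279 152  12   9  79] [ 0.4994 -0.0961  0.0674] [ 0.4989 -0.0951  0.073 ] [ 0.503  -0.0921  0.073 ]
red [315.15555556 242.91111111] [309 237  13  13 135] [291.92380952 171.21904762] [286 166  13  11 105] [ 0.516  -0.0485  0.0658] [ 0.5155 -0.0477  0.073 ] [ 0.5204 -0.0435  0.073 ]
((331.2033996582031, 226.51141357421875), (52.39678955078125, 72.71660614013672), 17.2414608001709)
[[ 0.494  -0.0036  0.06  ]
 [ 0.6518 -0.0591  0.06  ]
 [ 0.6122 -0.1726  0.06  ]
 [ 0.4558 -0.1145  0.06  ]]
```

View pics/crop.png

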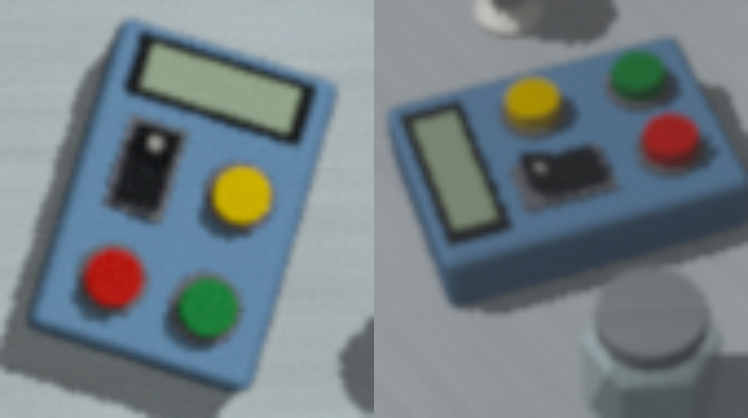

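The crop shows the rocker's white dot at its far (display) end. Yellow lies beside the rocker, with red and green on the near side. The timer's yaw is about -19.3°. I'll shut the gripper and move over the timer.

>>> apply_moves(
  commands=[
    [-0.95,-0.78,0,-0.024],
    [-0.95,-0.78,0,-0.024],
    [-0.95,-0.78,0,-0.024],
    [-0.95,-0.78,0,-0.024],
    [-0.95,-0.78,0,-0.024],
  ],
  claw=1,
)

```text
clock: 0.62
eef_pos: [0.2784, 0.3373, 0.2243]
tool_rot: [0.166, 0.986, -0.0, -0.0]
ft_force: [0.1, 0.7, -0.0]
grip_width: 0.0254
grasp_force: 0.0
```

>>> apply_moves(
  commands=[
    [-0.95,-0.78,0,0],
    [-0.95,-0.78,0,0],
    [-0.95,-0.78,0,0],
    [-0.95,-0.78,0,0],
    [-0.95,-0.78,0,0],
  ],
)

```text
clock: 1.03
eef_pos: [0.3427, 0.2324, 0.2245]
tool_rot: [0.167, 0.986, -0.0, -0.0]
ft_force: [0.5, -0.5, 0.3]
grip_width: -0.0002
grasp_force: 0.0
```

>>> apply_moves(
  commands=[
    [-0.95,-0.78,0,0],
    [-0.95,-0.78,0,0],
    [-0.95,-0.78,0,0],
    [-0.95,-0.78,0,0],
    [-0.95,-0.78,0,0],
  ],
)

```text
clock: 1.45
eef_pos: [0.4067, 0.1275, 0.2244]
tool_rot: [0.167, 0.986, -0.0, -0.0]
ft_force: [0.4, 0.1, 0.3]
grip_width: -0.0
grasp_force: 0.0
```

>>> apply_moves(
  commands=[
    [-0.95,-0.78,0,0],
    [-0.95,-0.78,0,0],
    [-0.95,-0.78,0,0],
    [-0.95,-0.78,0,0],
    [-0.95,-0.78,0,0],
  ],
)

```text
clock: 1.87
eef_pos: [0.4708, 0.0226, 0.2243]
tool_rot: [0.167, 0.986, -0.0, -0.0]
ft_force: [1.2, -0.4, 0.1]
grip_width: 0.0003
grasp_force: 0.0
```

```bash
python3 - <<'E'
from h import *
W=bot.camera("wrist");cv2.imwrite("pics/w0.png",W["image"]);print((-W["R"].T@W["t"]).round(3),W["R"].round(2),bot.get_obs()["eef_pos"])
E
```

```text
[0.402 0.047 0.374] [[ 0.33  0.94 -0.  ]
 [ 0.9  -0.32  0.29]
 [ 0.27 -0.09 -0.96]] [0.47314157 0.0194418  0.22423518]
```

View pics/w0.png

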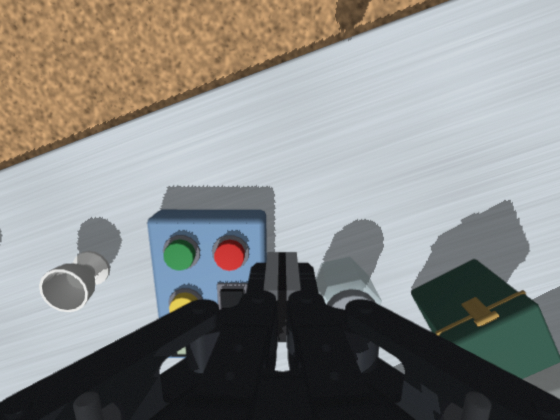

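The wrist view shows green at (180,254), red at (230,254), and yellow partly hidden at (185,300). I'll measure green and red here.

```bash
python3 - <<'E'
from h import *
W=bot.camera("wrist")
for k in("green","red"):
    a,s,_=blob(W["image"],k,(140,200,265,290));print(k,a,s,onz(W,a,.073).round(4))
E
```

```text
green [180.80655738 251.57377049] [167 237  29  29 610] [ 0.4987 -0.0951  0.073 ]
red [231.82608696 251.2398317 ] [217 236  30  31 713] [ 0.515  -0.0476  0.073 ]
```

>>> apply_moves(
  commands=[
    [-1,-0.5,0,0],
    [-1,-0.5,0,0],
    [-1,-0.5,0,0],
    [-1,-0.5,0,0],
    [-1,-0.5,0,0],
  ],
)

```text
clock: 2.38
eef_pos: [0.5486, -0.0563, 0.2243]
tool_rot: [0.166, 0.986, 0.0, -0.0]
ft_force: [0.0, -0.2, 0.6]
grip_width: -0.0
grasp_force: 0.0
```

>>> apply_moves(
  commands=[
    [-0.7,0,0.8,0],
    [-0.7,0,0.8,0],
    [-0.66,0,0.8,0],
    [0,0,0.8,0],
    [0,0,0.8,0],
  ],
)

```text
clock: 2.8
eef_pos: [0.5875, -0.0694, 0.1431]
tool_rot: [0.167, 0.986, 0.0, -0.0]
ft_force: [0.8, -0.0, 0.8]
grip_width: 0.0
grasp_force: 0.0
```

>>> apply_moves(
  commands=[
    [0,0,0.3,0],
    [0,0,0.3,0],
    [0,0,0.3,0],
    [0,0,0,0],
    [0,0,0,0],
  ],
)

```text
clock: 3.22
eef_pos: [0.5875, -0.0697, 0.127]
tool_rot: [0.167, 0.986, 0.0, 0.0]
ft_force: [0.9, -0.7, 0.2]
grip_width: 0.0004
grasp_force: 0.0
```

```bash
python3 - <<'E'
from h import *
o=bot.get_obs();print(o["eef_pos"],o["tool_rot"],o["ft_force"])
T=bot.camera("top");S=bot.camera("scene")
cv2.imwrite("pics/c2.png",np.hstack([cv2.resize(T["image"][180:275,290:375],None,fx=4.4,fy=4.4),cv2.resize(S["image"][140:235,225:310],None,fx=4.4,fy=4.4)]))
E
```

```text
[ 0.58750053 -0.06970237  0.12702735] [1.66659066e-01 9.86014530e-01 3.65682926e-05 3.19137122e-04] [ 0.93451661 -0.68244222  0.20100614]
```

View pics/c2.png

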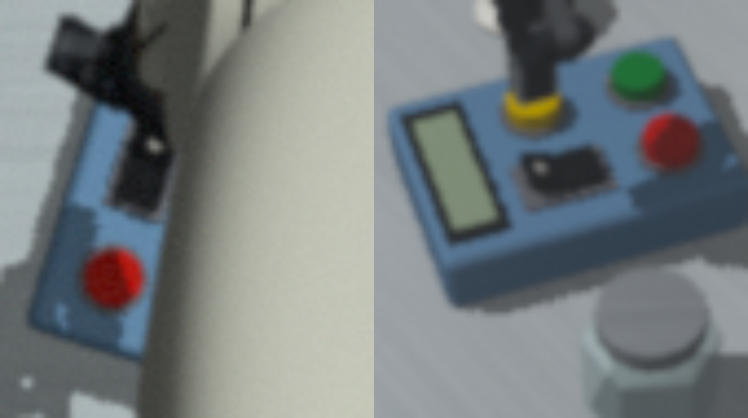

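The tip is 28 mm above the raised half and almost over the white dot. I'll shift about 4 mm and descend.

>>> apply_moves(
  commands=[
    [-0.19,-0.16,0.3,0],
    [0,0,0.4,0],
    [0,0,0.35,0],
    [0,0,0.15,0],
    [0,0,0,0],
  ],
)

```text
clock: 3.73
eef_pos: [0.5887, -0.0741, 0.1008]
tool_rot: [0.167, 0.986, -0.0, -0.002]
ft_force: [0.1, 0.7, -0.0]
grip_width: 0.0002
grasp_force: 0.0
```

>>> apply_moves(
  commands=[
    [0,0,0.1,0],
    [0,0,0.1,0],
    [0,0,0.1,0],
    [0,0,0,0],
    [0,0,0,0],
  ],
)

```text
clock: 4.15
eef_pos: [0.5899, -0.0741, 0.0965]
tool_rot: [0.167, 0.986, 0.0, 0.0]
ft_force: [0.6, 0.3, -0.1]
grip_width: 0.0001
grasp_force: 0.0
```

>>> apply_moves(
  commands=[
    [0,0,0.1,0],
    [0,0,0.1,0],
    [0,0,0,0],
    [0,0,0,0],
    [0,0,0,0],
  ],
)

```text
clock: 4.57
eef_pos: [0.5899, -0.0742, 0.0925]
tool_rot: [0.167, 0.986, -0.0, -0.0]
ft_force: [0.5, 0.4, -0.4]
grip_width: -0.0002
grasp_force: 0.0
```

>>> apply_moves(
  commands=[
    [0,0,0.1,0],
    [0,0,0,0],
    [0,0,0,0],
    [0,0,0,0],
    [0,0,0,0],
  ],
)

```text
clock: 4.98
eef_pos: [0.5899, -0.0742, 0.0905]
tool_rot: [0.167, 0.986, -0.0, 0.0]
ft_force: [-0.2, -0.3, 0.3]
grip_width: -0.0002
grasp_force: 0.0
```

```bash
python3 - <<'E'
from h import *
T=bot.camera("top");S=bot.camera("scene")
cv2.imwrite("pics/c3.png",np.hstack([cv2.resize(T["image"][180:275,290:375],None,fx=4.4,fy=4.4),cv2.resize(S["image"][140:235,225:310],None,fx=4.4,fy=4.4)]))
E
```

```text
(no output)
```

View pics/c3.png

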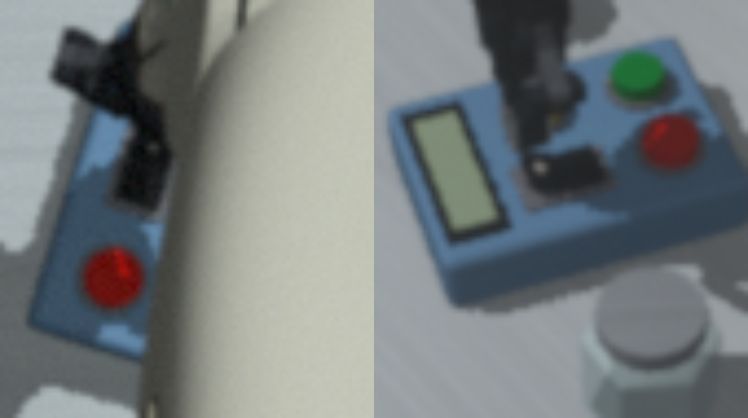

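```bash
python3 - <<'E'
from h import *
S=bot.camera("scene");T=bot.camera("top")
def proj(c,X): return cv2.projectPoints(np.array([X],float),cv2.Rodrigues(c["R"])[0],c["t"],c["camera_matrix"],np.array([c["k1"],0,0,0,0.]))[0].ravel()
f=np.array([.944,-.33,0]);l=np.array([.33,.944,0])
e=bot.get_obs()["eef_pos"]
p=np.array([.572,-.0676,.069])
for n,X in dict(tip=e-[0,0,.022],tipYp=e-[0,0,.022]+l*.014,tcp=e,pivot=p,push=p+f*.016+[0,0,.0064],pushon=p+f*.016,red=[.5153,-.0477,.074],green=[.4988,-.0951,.074]).items():
    a=proj(S,X);b=proj(T,X);print(n,a.round(1),"crop",((a-[225,140])*4.4+[374,0]).round(),"top",b.round(1),((b-[290,180])*4.4).round())
E
```

```text
tip [259.9 179.2] crop [528. 172.] top [325.2 209.8] [155. 131.]
tipYp [261.8 183.5] crop [536. 192.] top [319.3 208. ] [129. 123.]
tcp [259.4 172.7] crop [525. 144.] top [326.4 208.3] [160. 124.]
pivot [267.9 177. ] crop [563. 163.] top [322.7 217.7] [144. 166.]
push [261.1 176.9] crop [533. 162.] top [325.1 210.6] [154. 135.]
pushon [261.2 178.8] crop [533. 171.] top [324.7 211. ] [153. 136.]
red [292.4 168.9] crop [671. 127.] top [315.2 243. ] [111. 277.]
green [284.9 154.3] crop [638.  63.] top [336.8 249.7] [206. 307.]
```

```bash
python3 - <<'E'
from h import *
W=bot.camera("wrist");S=bot.camera("scene")
a=cv2.resize(W["image"][200:380,190:370],None,fx=2.2,fy=2.2)
b=cv2.resize(S["image"][150:200,240:290],(396,396),interpolation=cv2.INTER_CUBIC)
im=np.hstack([a,b]);im=np.uint8(255*(im/255.)**.5);cv2.imwrite("pics/c4.png",im)
print(bot.get_obs()["ft_force"],bot.get_obs()["ft_torque"])
E
```

```text
[ 0.15275192 -0.17329325  0.3376065 ] [-0.03871568 -0.04932557  0.03081127]
```

View pics/c4.png

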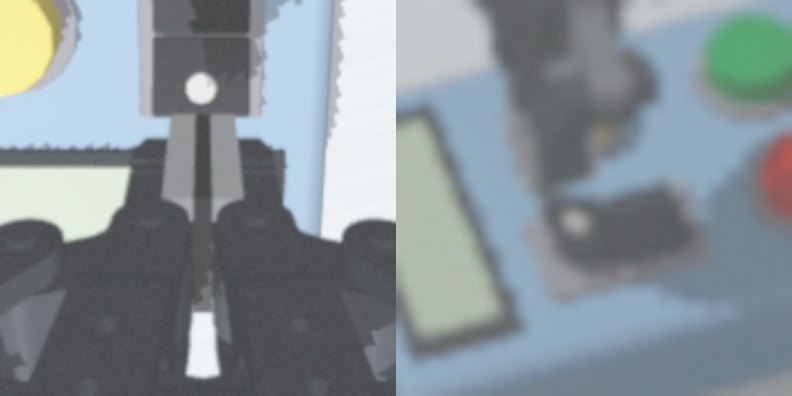

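```bash
python3 - <<'E'
from h import *
W=bot.camera("wrist");S=bot.camera("scene");T=bot.camera("top")
A=lambda c,*p:ray(c,np.array(p,float))
print("eef",bot.get_obs()["eef_pos"])
print("tip",tri(A(W,281.8,252.3),A(S,261,173.4)),tri(A(W,281.8,252.3),A(S,261,170.7)))
print("dot",tri(A(W,281.4,240),A(S,262.6,178)),tri(A(W,281.4,240),A(S,262.6,175.3)))
for z in(.069,.075,.085,.095): print(z,"tip",onz(W,(281.8,252.3),z).round(4),"dot",onz(W,(281.4,240),z).round(4))
print("dot top",[onz(T,(290+p[0]/4.4,180+p[1]/4.4),.075).round(4) for p in((155,144),(153,147))])
E
```

```text
eef [ 0.58989841 -0.07418362  0.09050954]
tip [ 0.58645093 -0.07291931  0.08660645] [ 0.58449196 -0.07303966  0.09324992]
dot [ 0.58499792 -0.07186559  0.07172631] [ 0.58312112 -0.0719552   0.07873518]
0.069 tip [ 0.5938 -0.0754  0.069 ] dot [ 0.5868 -0.0731  0.069 ]
0.075 tip [ 0.5913 -0.0745  0.075 ] dot [ 0.5845 -0.0723  0.075 ]
0.085 tip [ 0.587 -0.073  0.085] dot [ 0.5806 -0.071   0.085 ]
0.095 tip [ 0.5828 -0.0715  0.095 ] dot [ 0.5768 -0.0696  0.095 ]
dot top [array([ 0.5823, -0.0731,  0.075 ]), array([ 0.5808, -0.072 ,  0.075 ])]
```

The fingertips are about 12–15 mm above the dot, higher than the nominal reach implies. There is still no contact force. I'll shift 2 mm nearer and go on down, watching the force.

>>> apply_moves(
  commands=[
    [0.1,0,0.1,0],
    [0,0,0.1,0],
    [0,0,0.1,0],
    [0,0,0,0],
    [0,0,0,0],
  ],
)

```text
clock: 5.85
eef_pos: [0.5878, -0.0735, 0.0842]
tool_rot: [0.167, 0.986, -0.0, -0.0]
ft_force: [0.1, -0.4, -0.8]
grip_width: 0.0001
grasp_force: 0.0
```

>>> apply_moves(
  commands=[
    [0,0,0.1,0],
    [0,0,0.1,0],
    [0,0,0,0],
    [0,0,0,0],
    [0,0,0,0],
  ],
)

```text
clock: 6.27
eef_pos: [0.588, -0.0735, 0.0805]
tool_rot: [0.167, 0.986, -0.0, -0.0]
ft_force: [0.7, 0.2, 1.1]
grip_width: -0.0004
grasp_force: 0.0
```

>>> apply_moves(
  commands=[
    [0,0,0.1,0],
    [0,0,0,0],
    [0,0,0,0],
    [0,0,0,0],
    [0,0,0,0],
  ],
)

```text
clock: 6.68
eef_pos: [0.588, -0.0735, 0.0786]
tool_rot: [0.167, 0.986, -0.0, 0.0]
ft_force: [-0.1, -0.2, 0.5]
grip_width: -0.0003
grasp_force: 0.0
```

>>> apply_moves(
  commands=[
    [0,0,0,0],
    [0,0,0,0],
    [0,0,0,0],
    [0,0,0.05,0],
    [0,0,0.05,0],
  ],
)

```text
clock: 7.1
eef_pos: [0.5881, -0.0735, 0.0765]
tool_rot: [0.167, 0.986, 0.0, 0.0]
ft_force: [0.1, -0.3, -0.3]
grip_width: 0.0001
grasp_force: 0.0
```

>>> apply_moves(
  commands=[
    [0,0,0,0],
    [0,0,0,0],
    [0,0,0,0],
    [0,0,0.05,0],
    [0,0,0.05,0],
  ],
)

```text
clock: 7.52
eef_pos: [0.5881, -0.0735, 0.0745]
tool_rot: [0.167, 0.986, -0.0, 0.0]
ft_force: [0.1, -0.1, 0.3]
grip_width: 0.0001
grasp_force: 0.0
```

```bash
python3 - <<'E'
from h import *
W=bot.camera("wrist");S=bot.camera("scene")
a=cv2.resize(W["image"][200:380,190:370],None,fx=2.2,fy=2.2)
b=cv2.resize(S["image"][150:200,240:290],(396,396),interpolation=cv2.INTER_CUBIC)
im=np.hstack([a,b]);im=np.uint8(255*(im/255.)**.5);cv2.imwrite("pics/c5.png",im)
E
```

```text
(no output)
```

View pics/c5.png

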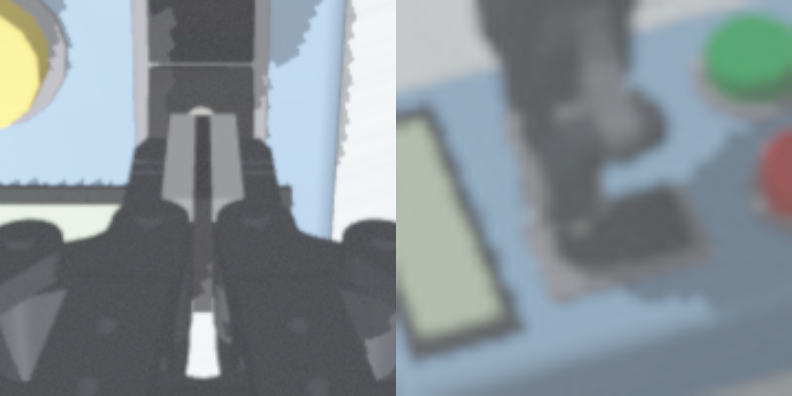

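The tip is now just about on the dot, covering it in the wrist view at crop (201,112). I'll go on down.

>>> apply_moves(
  commands=[
    [0,0,0,0],
    [0,0,0,0],
    [0,0,0,0],
    [0,0,0.05,0],
    [0,0,0.05,0],
  ],
)

```text
clock: 8.03
eef_pos: [0.5881, -0.0735, 0.0725]
tool_rot: [0.167, 0.986, 0.0, 0.0]
ft_force: [0.4, 0.6, 0.1]
grip_width: 0.0001
grasp_force: 0.0
```

>>> apply_moves(
  commands=[
    [0,0,0,0],
    [0,0,0,0],
    [0,0,0,0],
    [0,0,0.05,0],
    [0,0,0.05,0],
  ],
)

```text
clock: 8.45
eef_pos: [0.5881, -0.0735, 0.0706]
tool_rot: [0.167, 0.986, 0.0, 0.0]
ft_force: [-1.2, -0.2, 0.9]
grip_width: 0.0
grasp_force: 0.0
```

>>> apply_moves(
  commands=[
    [0,0,0,0],
    [0,0,0,0],
    [0,0,0,0],
    [0,0,0.05,0],
    [0,0,0.05,0],
  ],
)

```text
clock: 8.87
eef_pos: [0.5885, -0.0736, 0.0689]
tool_rot: [0.167, 0.986, -0.0, 0.001]
ft_force: [0.9, -0.8, 1.6]
grip_width: -0.0002
grasp_force: 1.1
```

Contact has started at about TCP z 0.070. I'll tip the rocker another 7–8 mm or so, up to its stop.

>>> apply_moves(
  commands=[
    [0,0,0.05,0],
    [0,0,0.05,0],
    [0,0,0.05,0],
    [0,0,0.05,0],
    [0,0,0.05,0],
  ],
)

```text
clock: 9.28
eef_pos: [0.5884, -0.0736, 0.0637]
tool_rot: [0.167, 0.986, 0.0, 0.0]
ft_force: [1.1, -0.7, 2.3]
grip_width: 0.0001
grasp_force: 1.0
```

>>> apply_moves(
  commands=[
    [0,0,0,0],
    [0,0,0,0],
    [0,0,0,0],
    [0,0,0.05,0],
    [0,0,0.05,0],
  ],
)

```text
clock: 9.7
eef_pos: [0.5879, -0.0734, 0.0622]
tool_rot: [0.167, 0.986, 0.0, 0.0]
ft_force: [-3.1, 0.7, 10.9]
grip_width: -0.0
grasp_force: 5.8
```

>>> apply_moves(
  commands=[
    [0,0,0,0],
    [0,0,0,0],
    [0,0,0,0],
    [0,0,0,0],
    [0,0,0.05,0],
  ],
)

```text
clock: 10.12
eef_pos: [0.5879, -0.0734, 0.0621]
tool_rot: [0.167, 0.986, 0.0, 0.0]
ft_force: [-4.4, -0.0, 16.9]
grip_width: -0.0002
grasp_force: 8.3
```

The rocker reached a firm stop after about 7.5 mm of travel, now with 17 N on it. I'll lift, then move to the yellow key.

>>> apply_moves(
  commands=[
    [0,0,-0.3,0],
    [0,0,-0.6,0],
    [0,0,-0.8,0],
    [0,0,-0.3,0],
    [0,0,0,0],
  ],
)

```text
clock: 10.53
eef_pos: [0.5887, -0.0735, 0.1018]
tool_rot: [0.167, 0.986, 0.0, 0.001]
ft_force: [-0.6, -0.4, 0.6]
grip_width: 0.0003
grasp_force: 0.0
```

>>> apply_moves(
  commands=[
    [0.2,-0.6,0,0],
    [0.25,-0.7,0,0],
    [0.25,-0.7,0,0],
    [0.15,-0.49,0,0],
    [0,0,0,0],
  ],
)

```text
clock: 10.95
eef_pos: [0.553, -0.1173, 0.0999]
tool_rot: [0.169, 0.986, -0.0, -0.001]
ft_force: [0.9, -0.1, -0.4]
grip_width: 0.0002
grasp_force: 0.0
```

```bash
python3 - <<'E'
from h import *
W=bot.camera("wrist");S=bot.camera("scene");print(bot.get_obs()["eef_pos"])
a=cv2.resize(W["image"][200:380,190:370],None,fx=2.2,fy=2.2)
b=cv2.resize(S["image"][150:200,240:290],(396,396),interpolation=cv2.INTER_CUBIC)
im=np.hstack([a,b]);im=np.uint8(255*(im/255.)**.5);cv2.imwrite("pics/c6.png",im)
E
```

```text
[ 0.55498782 -0.11577685  0.10036946]
```

View pics/c6.png

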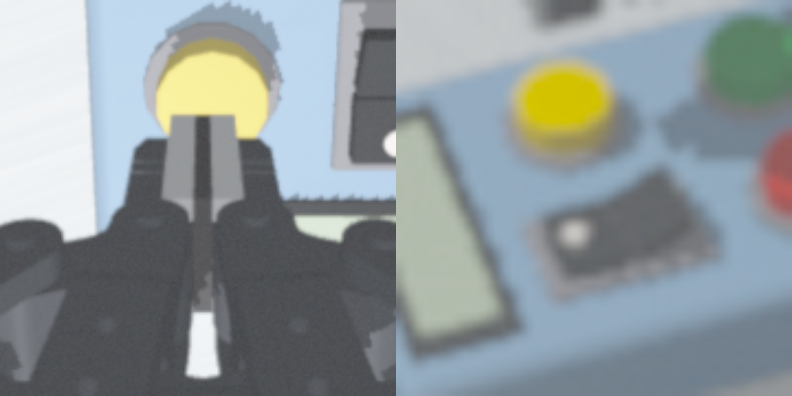

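The near half of the rocker now stands up, so the timer is on. The tip is over yellow at crop (213,95), about 2 mm off sideways. I'll correct that and descend.

>>> apply_moves(
  commands=[
    [0,0.08,0.4,0],
    [0,0,0.5,0],
    [0,0,0.4,0],
    [0,0,0.1,0],
    [0,0,0,0],
  ],
)

```text
clock: 11.47
eef_pos: [0.5551, -0.1128, 0.0707]
tool_rot: [0.166, 0.986, 0.0, -0.002]
ft_force: [0.5, 0.0, -0.5]
grip_width: 0.0002
grasp_force: 0.0
```

>>> apply_moves(
  commands=[
    [0,0,0.05,0],
    [0,0,0.05,0],
    [0,0,0.05,0],
    [0,0,0.05,0],
    [0,0,0.05,0],
  ],
)

```text
clock: 11.88
eef_pos: [0.5563, -0.1135, 0.0677]
tool_rot: [0.167, 0.986, -0.0, 0.0]
ft_force: [0.2, -0.3, 0.2]
grip_width: -0.0003
grasp_force: 0.0
```

>>> apply_moves(
  commands=[
    [0,0,0.05,0],
    [0,0,0.05,0],
    [0,0,0.05,0],
    [0,0,0.05,0],
    [0,0,0,0],
  ],
)

```text
clock: 12.3
eef_pos: [0.5563, -0.1135, 0.0636]
tool_rot: [0.167, 0.986, -0.0, 0.0]
ft_force: [0.1, -0.0, 1.9]
grip_width: 0.0
grasp_force: 1.0
```

>>> apply_moves(
  commands=[
    [0,0,0.05,0],
    [0,0,0.05,0],
    [0,0,0.05,0],
    [0,0,0.05,0],
    [0,0,0,0],
  ],
)

```text
clock: 12.72
eef_pos: [0.5563, -0.1135, 0.0593]
tool_rot: [0.167, 0.986, -0.0, 0.0]
ft_force: [0.3, -0.2, 1.2]
grip_width: -0.0001
grasp_force: 0.7
```

>>> apply_moves(
  commands=[
    [0,0,0,0],
    [0,0,0,0],
    [0,0,0,0],
    [0,0,0.05,0],
    [0,0,0.05,0],
  ],
)

```text
clock: 13.13
eef_pos: [0.5562, -0.1135, 0.0591]
tool_rot: [0.167, 0.986, -0.0, 0.0]
ft_force: [-4.5, 0.8, 16.9]
grip_width: 0.0003
grasp_force: 8.8
```

Yellow is fully down against a firm stop at 17 N. I'll lift and move to green.

>>> apply_moves(
  commands=[
    [0,0,-0.3,0],
    [0,0,-0.6,0],
    [0,0,-0.8,0],
    [0,0,-0.4,0],
    [0,0,0,0],
  ],
)

```text
clock: 13.55
eef_pos: [0.5574, -0.1137, 0.1014]
tool_rot: [0.167, 0.986, -0.0, 0.002]
ft_force: [0.3, -0.3, 0.0]
grip_width: -0.0003
grasp_force: 0.0
```

>>> apply_moves(
  commands=[
    [0.6,-0.03,0,0],
    [0.8,-0.02,0,0],
    [0.8,0,0,0],
    [0.6,0,0,0],
    [0.2,0,0,0],
  ],
)

```text
clock: 13.97
eef_pos: [0.4965, -0.0939, 0.0984]
tool_rot: [0.167, 0.986, 0.0, -0.002]
ft_force: [-1.0, -0.3, 0.0]
grip_width: -0.0
grasp_force: 0.0
```

>>> apply_moves(
  commands=[
    [0,0,0.4,0],
    [0,0,0.5,0],
    [0,0,0.4,0],
    [0,0,0.1,0],
    [0,0,0,0],
  ],
)

```text
clock: 14.38
eef_pos: [0.4984, -0.0946, 0.0698]
tool_rot: [0.167, 0.986, 0.0, -0.001]
ft_force: [-0.0, -0.7, -0.2]
grip_width: -0.0002
grasp_force: 0.0
```

>>> apply_moves(
  commands=[
    [0,0,0.1,0],
    [0,0,0.1,0],
    [0,0,0.05,0],
    [0,0,0.05,0],
    [0,0,0,0],
  ],
)

```text
clock: 14.8
eef_pos: [0.4996, -0.0948, 0.0658]
tool_rot: [0.167, 0.986, -0.0, 0.001]
ft_force: [0.3, -0.4, 1.4]
grip_width: -0.0
grasp_force: 0.7
```

>>> apply_moves(
  commands=[
    [0,0,0.1,0],
    [0,0,0.1,0],
    [0,0,0,0],
    [0,0,0,0],
    [0,0,0,0],
  ],
)

```text
clock: 15.22
eef_pos: [0.4996, -0.0948, 0.0619]
tool_rot: [0.167, 0.986, -0.0, 0.001]
ft_force: [1.0, -0.5, 3.1]
grip_width: 0.0
grasp_force: 1.4
```

>>> apply_moves(
  commands=[
    [0,0,0,0],
    [0,0,0,0],
    [0,0,0,0],
    [0,0,0.05,0],
    [0,0,0.05,0],
  ],
)

```text
clock: 15.63
eef_pos: [0.4996, -0.0948, 0.0597]
tool_rot: [0.167, 0.986, -0.0, 0.001]
ft_force: [2.1, -0.6, 3.8]
grip_width: -0.0002
grasp_force: 1.8
```

>>> apply_moves(
  commands=[
    [0,0,0.05,0],
    [0,0,0.05,0],
    [0,0,0,0],
    [0,0,0,0],
    [0,0,0,0],
  ],
)

```text
clock: 16.05
eef_pos: [0.4997, -0.0948, 0.0591]
tool_rot: [0.167, 0.986, -0.0, 0.001]
ft_force: [-1.3, -0.3, 12.9]
grip_width: 0.0003
grasp_force: 6.5
```

Green is at its stop with 13 N on it. I'll lift clear and pull back.

>>> apply_moves(
  commands=[
    [0,0,-0.3,0],
    [0,0,-0.6,0],
    [0,0,-1,0],
    [0,0,-1,0],
    [0,0,-1,0],
  ],
)

```text
clock: 16.47
eef_pos: [0.4971, -0.0941, 0.1349]
tool_rot: [0.167, 0.986, 0.0, -0.002]
ft_force: [0.6, 0.5, 0.5]
grip_width: -0.0003
grasp_force: 0.0
```

>>> apply_moves(
  commands=[
    [0.8,0,-1,0],
    [0.8,0,-0.6,0],
    [0.8,0,0,0],
    [0.8,0,0,0],
    [0.8,0,0,0],
  ],
)

```text
clock: 16.88
eef_pos: [0.4214, -0.0677, 0.1667]
tool_rot: [0.167, 0.986, 0.0, -0.002]
ft_force: [0.1, -0.6, -0.2]
grip_width: 0.0
grasp_force: 0.0
```

>>> apply_moves(
  commands=[
    [0.8,0,0,0],
    [0.8,0,0,0],
    [0.4,0,0,0],
    [0,0,0,0],
    [0,0,0,0],
  ],
)

```text
clock: 17.3
eef_pos: [0.3856, -0.0551, 0.1673]
tool_rot: [0.167, 0.986, -0.0, -0.0]
ft_force: [-0.1, -0.5, -0.2]
grip_width: -0.0
grasp_force: 0.0
```

```bash
python3 - <<'E'
from h import *
T=bot.camera("top");S=bot.camera("scene")
im=np.hstack([cv2.resize(T["image"][180:275,290:375],None,fx=4.4,fy=4.4),cv2.resize(S["image"][140:235,225:310],None,fx=4.4,fy=4.4)])
cv2.imwrite("pics/c7.png",im)
E
```

```text
(no output)
```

View pics/c7.png

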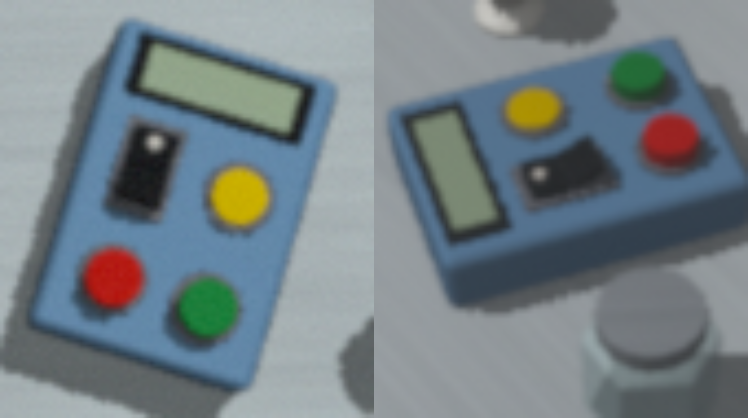

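The rocker is on, yellow is down at (533,108), green is back up at (638,75), red is up and untouched, and nothing has been disturbed.

```bash
python3 -c "
from workcell import bot
print(bot.job_done())"
```

```text
the job is handed in; nothing more can be done
None
```

The timer is started and the job handed in at about 17 s: rocker pushed on, then yellow pressed down and staying down, then green pressed fully and sprung back up; red was left unpressed, and the arm touched only those three controls.

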